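# Push the vial row home on the feed rail and close the keeper

## Robot

A 7-joint arm with a two-finger parallel gripper is mounted at the origin on a cart in front of the work surface, level with it; the furniture and walls round the work are solid. World frame = base frame: x ahead of the robot, y to its left, z up, the work surface at z = 0. Lengths are in m, angles in degrees, forces in N, time in s.
With the tool pointing down it reaches from about 0.425 to 0.875 m from the base axis. Payload 4.7 kg.
Tool frame: the origin (TCP) lies midway between the tips of the shut fingers; the grasp point (between the pads) lies 19 mm behind it; z points along the fingers, y is the line along which they close (so a half turn about z gives the same grasp; the last joint's range is limited). The gripper opens to 87 mm and grips with 3 to 60 N. Pads are 19 mm wide; open, the fingers measure 117 mm over their backs; the gripper's body (75 mm by 190 mm) begins 51 mm behind the grasp point.
Start: joints at [-65.197, 18.392, -4.016, 83.108, 1.295, 78.541, -3.26], TCP at [0.264, 0.594, 0.223] pointing down, gripper open.
Joint ranges: [-163.93, 163.93], [-17.29, 119.83], [-79.2, 71.16], [3.27, 140.29], [-89.18, 269.18], [5.43, 117.66], [-154.24, 154.24]. Speed limits (degrees/s): [147.25, 147.25, 180, 180, 180, 180, 180].

## Interface

Orientations are given as [roll, pitch, yaw] about the fixed x, y, z axes, in that order (R = Rz(yaw) Ry(pitch) Rx(roll)).
In Python, from cell import env gives the robot as it stands.
- The arm moves only by the tool step_arm, never from a script. Its argument "moves" is a list of rows, each an object with "dp": the shift along the tool's x, y, z in mm, a list of three; "dr": the turn, a rotation vector about the tool's x, y, z in rad, a list of three; "fingers": the closure, from 0 (fully open) to 1 (shut). In form: [{"dp": [dx, dy, dz], "dr": [ax, ay, az], "fingers": fingers}, ...]. A call has exactly 5 rows; each row shifts and turns the commanded pose from where the row before left it, along the tool's axes as they then stand; what a row does not reach is not made up. A row lasts 1/8 s, in which the tool goes at most 62.5 mm and 10.7 degrees, less where a joint would pass 70% of its speed; a pose out of reach is approached as far as the arm can. A call with a gripper value outside its range is refused whole. The fingers move at their own pace and stop on an object; "squeeze" is the grip in N (left out, the last holds). Time passes only in rows, so rows that do not move let the fingers close, or fill a call up. It gives the time, the measured TCP pose, the force, the opening and the grip force at its end, in the units of the state.
- env.get_obs(): the state, without advancing time (a new reading comes with each control period).
- env.read_camera(name): name is "side" or "top"; returns the picture (480x640x3 uint8, red, green, blue); there is no depth.
- env.camera_model(name): a dict with "fx", "fy", "cx", "cy" (pixels), "k1" (the pictures are not rectified: a ray, as slopes to the right and down, at radius r is drawn at 1 + k1 r^2 times it, then the intrinsics apply), "R" (3x3) and "t" (3): a world point X has camera coordinates R X + t. Camera axes: x right, y down, z forward; pixel columns grow to the right and rows downward; lengths in m; the calibration is good to about 2 mm. A picture is of the moment at which its call begins. camera_model takes no time and is no camera call.
- env.sign_off(): hands the job in; it is judged then, once.
The state is a dict: "time_s": time; "qpos": joint angles; "joint_velocities": joint speeds; "effort": joint torques, N m; "tool_pos": TCP position; "tool_rot": TCP orientation; "force": force on the tool from outside, world axes, zero at the start; "wrist_torque": the same for the moment, N m; "grip_width": finger opening in m; "grasp_force": force on a finger pad.
Only numpy, scipy, OpenCV 4.12 (cv2) and the standard library are available. Lean on these libraries where they do the work, as an engineer would, in place of code of your own. Each camera call takes 0.05 s, during which the arm holds its last target. There are 200 camera calls.

## Task

Push the row of four vials along the feed rail, all together as one touching row, until the front vial is fully home against the end stop and the others sit close behind it; then swing the keeper arm fully across the rail behind the last vial. Only push with the fingers: do not pick up, lift or tip the vials, do not pull the row apart, and leave the things beside the rail where they are.

Things in the scene. Friction and masses are not known exactly. Their poses are not given: they have to be found in the camera images.
- rail: Fixed metal feed rail lying on the worktop, 270 x 50 mm. Origin: on the worktop under its centre line; x along the rail in the feed direction (to the end stop), y to the left of it, z up. Open-topped channel along x from the open loading end at x = -130 mm: floor 12 mm above the worktop, two side walls 4 mm thick, inner faces at y = +16 and -16 mm, tops 24 mm above the worktop.
- stop_face (a point): Middle of the end stop's face on the rail, at rail x = +120, y = 0 mm, 32 mm above the worktop; same axes as the rail. The stop is a block 46 mm wide and 52 mm high (above the worktop). With the row fully home the vial centres are at rail x = 105, 76, 47 and 18 mm.
- keeper_pivot (a point): Upright pivot axis of the keeper arm, fixed beside the rail at rail x = -6 mm, y = -36 mm; same axes as the rail; the point lies 48 mm above the worktop, at the boss's top (18 mm diameter). Closed, the arm stands about 6 mm behind a fully home row.
- keeper (a joint): Angle of the keeper arm (rad). 0 = closed, at its limit, across the rail along rail +y. It grows as it opens: 1.57 = beside the rail, pointing along rail -x (to the loading end); 2.2 = open limit, away from the rail. Starts between 1.65 and 2.0. At angle a it points along (-sin a, cos a) in rail x, y. Friction (under 0.5 N at the tip) keeps it where it is left; no spring.
- keeper_post (a point): Top centre of the round upright post (12 mm diameter) at the keeper arm's end, 64 mm from the pivot axis, 60 mm above the worktop. The post reaches from 27 to 60 mm above the worktop; the arm is a straight dark steel bar 8 mm thick, from 27 to 47 mm above the worktop, and passes over the rail's walls.
- row_vial_1: Front vial of the row, nearest the end stop: white capped vial with a green cap, 29 mm diameter, 61 mm tall, about 40 g, standing in the rail's channel behind one another in one touching row. Origin: centre of its underside (12 mm above the worktop).
- row_vial_2: Second vial: white capped vial with a green cap, 29 mm diameter, 61 mm tall, about 40 g, standing in the rail's channel behind one another in one touching row. Origin: centre of its underside (12 mm above the worktop).
- row_vial_3: Third vial: white capped vial with a green cap, 29 mm diameter, 61 mm tall, about 40 g, standing in the rail's channel behind one another in one touching row. Origin: centre of its underside (12 mm above the worktop).
- row_vial_4: Last vial of the row, nearest the open loading end: the one to push on (low on its body, pushed at the cap it tips): white capped vial with a green cap, 29 mm diameter, 61 mm tall, about 40 g, standing in the rail's channel behind one another in one touching row. Origin: centre of its underside (12 mm above the worktop).
- spare_vial: A spare vial of the same kind standing alone on the worktop beside the rail; leave it. Origin: centre of its underside.
- timer: Bench timer 60 x 66 x 20 mm lying beside the rail; leave it. Origin: centre of its underside.
- tape_roll: Roll of white tape lying flat, 60 mm diameter, 19 mm high; leave it. Origin: centre of its underside.
Mind the look-alikes: they are no part of the job. What is shaped like the row_vial_1 but blue is not meant. Leave any black or yellow look-alike of the row_vial_3 alone.

How it is judged (in metres and radians):
On the way, in this order (a step that is already met when the one before it is completed fails the run):
1. the whole row is home against the end stop, keeper still open (x of row_vial_1 in the frame of rail above 0.1005 m and x of row_vial_2 in the frame of rail above 0.0715 m and x of row_vial_3 in the frame of rail above 0.0425 m and x of row_vial_4 in the frame of rail above 0.0135 m and value of joint keeper above 0.5 rad), for 0.2 s.
2. the keeper arm is closed across the rail (value of joint keeper below 0.15 rad), for 0.2 s.
At the end, for the whole second after the job is handed in: All four vials stand upright and still in the channel (tilt under 0.12 rad, within 6 mm of the centre line), each within 5 mm of its place in a closed row against the end stop; the keeper arm is within 0.15 rad of fully closed and still (x of row_vial_1 in the frame of rail above 0.1005 m and x of row_vial_2 in the frame of rail above 0.0715 m and x of row_vial_3 in the frame of rail above 0.0425 m and x of row_vial_4 in the frame of rail above 0.0135 m and y of row_vial_1 in the frame of rail between -0.006 and 0.006 m and z of row_vial_1 in the frame of rail between 0.008 and 0.018 m and angle between each of row_vial_1, row_vial_2, row_vial_3, row_vial_4's own z axis and vertical below 0.12 rad and linear speed of each of row_vial_1, row_vial_2, row_vial_3, row_vial_4 below 0.02 m/s and y of row_vial_2 in the frame of rail between -0.006 and 0.006 m and z of row_vial_2 in the frame of rail between 0.008 and 0.018 m and y of row_vial_3 in the frame of rail between -0.006 and 0.006 m and z of row_vial_3 in the frame of rail between 0.008 and 0.018 m and y of row_vial_4 in the frame of rail between -0.006 and 0.006 m and z of row_vial_4 in the frame of rail between 0.008 and 0.018 m and value of joint keeper below 0.15 rad and velocity of joint keeper between -0.1 and 0.1 rad/s); the robot touches nothing.
It fails at once if a vial of the row is lifted off the rail (z of any of row_vial_1, row_vial_2, row_vial_3, row_vial_4 in the frame of rail above 0.024 m).
It fails at once if a vial of the row is tipped (over 0.35 rad) (angle between any of row_vial_1, row_vial_2, row_vial_3, row_vial_4's own z axis and vertical above 0.35 rad).
It fails at once if the row is pulled apart (a gap over 15 mm between neighbours) (horizontal distance between row_vial_1 and row_vial_2 above 0.044 m or horizontal distance between row_vial_2 and row_vial_3 above 0.044 m or horizontal distance between row_vial_3 and row_vial_4 above 0.044 m).
It fails at once if a thing beside the rail is disturbed (moved over 20 mm) (distance of any of spare_vial, timer, tape_roll from where it was at the start of the episode above 0.02 m).
It also fails if it takes over 48 s, if anything falls off the work surface, if the arm or the gripper's body presses on something with over 40 N, if the wrist force passes 120 N, or if a joint passes its speed limit or range.

## Working session

There is one attempt and no reset: what is moved stays moved. The work goes in short steps, Python scripts to look and compute and a tool call to move; the robot and the scene stay as the last step left them, time stands still between calls to the robot, and variables do not carry over. Pictures are saved under pics/ and viewed, at most 10 in all, crops included, and the job is handed in when it is done.

Besides the shell and the picture viewer there is one more tool, called after "Request:" as a command line: name --argument value ..., lists and objects as JSON in quotes. step_arm: Moves the arm, as the interface text tells. Its arguments: {"type":"object","properties":{"moves":{"type":"array","items":{"type":"object","properties":{"dp":{"type":"array","items":{"type":"number"}},"dr":{"type":"array","items":{"type":"number"}},"fingers":{"type":"number"}}}},"squeeze":{"type":"number"}},"required":["moves"]}

```bash
mkdir -p pics; python3 - <<'E'
from cell import env
import cv2
for n in("top","side"):
    cv2.imwrite(f"pics/{n}0.png",env.read_camera(n)[:,:,::-1]); print(env.camera_model(n))
o=env.get_obs();print(o)
E
```

```text
{'fx': 570.6833223396727, 'fy': 570.6833223396727, 'cx': 318.8513116874119, 'cy': 252.65001315184804, 'k1': -0.1649995920066833, 'R': array([[-0.02940409, -0.99956283,  0.00309063],
       [-0.97707623,  0.02809011, -0.21102839],
       [ 0.21084932, -0.00922488, -0.97747505]]), 't': array([-0.02577931,  0.55361712,  0.86436431])}
{'fx': 486.56118554183865, 'fy': 486.56118554183865, 'cx': 308.11114661024084, 'cy': 238.27798244975958, 'k1': -0.006703675041682137, 'R': array([[ 0.8893894 , -0.45712452, -0.00486458],
       [-0.30465967, -0.5847504 , -0.75183074],
       [ 0.3408357 ,  0.67015233, -0.65933821]]), 't': array([-0.51545122,  0.18029481,  0.73556808])}
{'time_s': 0.1, 'qpos': array([-65.19773588,  18.43419193,  -4.01459599,  83.16814138,
         1.29635875,  78.54226256,  -3.26042763]), 'joint_velocities': array([ 0.03790012, -0.05519997, -0.00027438, -0.18030261,  0.07320068,
       -0.03277269,  0.04785222]), 'effort': array([-9.44611129e-04, -4.92578173e+01, -4.06368971e-01, -3.13400638e+01,
       -6.42739562e-02,  3.94765392e-02,  7.32853232e-05]), 'tool_pos': array([0.26417815, 0.59334072, 0.22157581]), 'tool_rot': array([-1.79900710e+02,  7.18777459e-03,  1.56006297e+02]), 'force': array([-0.27217202,  0.0496972 ,  0.29838476]), 'wrist_torque': array([-0.03600521, -0.00383383,  0.02405093]), 'grasp_force': 0.0, 'grip_width': 0.08679469884168337}
```

View pics/top0.png

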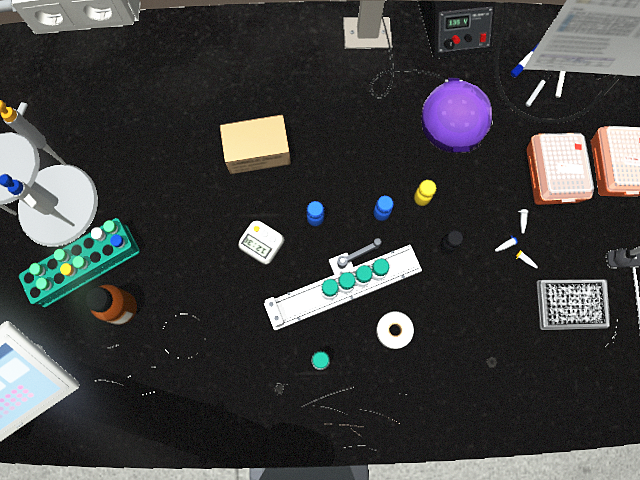

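View pics/side0.png

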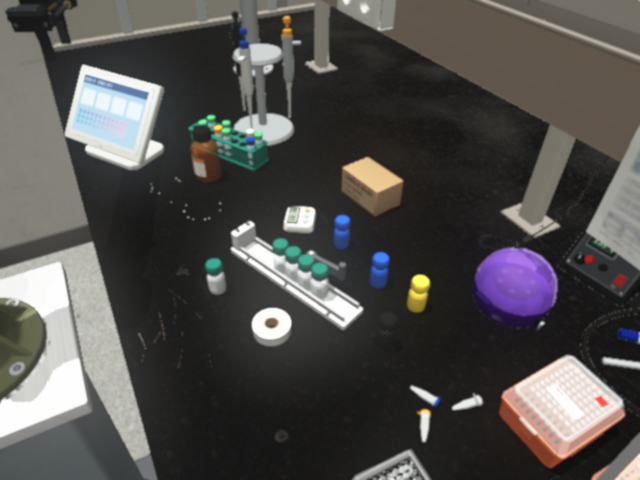

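Top view: the rail's stop is at about (272,312) and its loading end at about (415,262). The row caps run (330,287) to (381,267), the keeper pivot is near (344,261) and its post near (378,242). I'll enlarge both views.

```bash
python3 - <<'E'
import cv2
a=cv2.imread("pics/top0.png")[225:345,255:430]; cv2.imwrite("pics/topc.png",cv2.resize(a,None,fx=4.5,fy=4.5,interpolation=cv2.INTER_CUBIC))
a=cv2.imread("pics/side0.png")[210:335,220:375]; cv2.imwrite("pics/sidec.png",cv2.resize(a,None,fx=4.5,fy=4.5,interpolation=cv2.INTER_CUBIC))
E
```

```text
(no output)
```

View pics/topc.png

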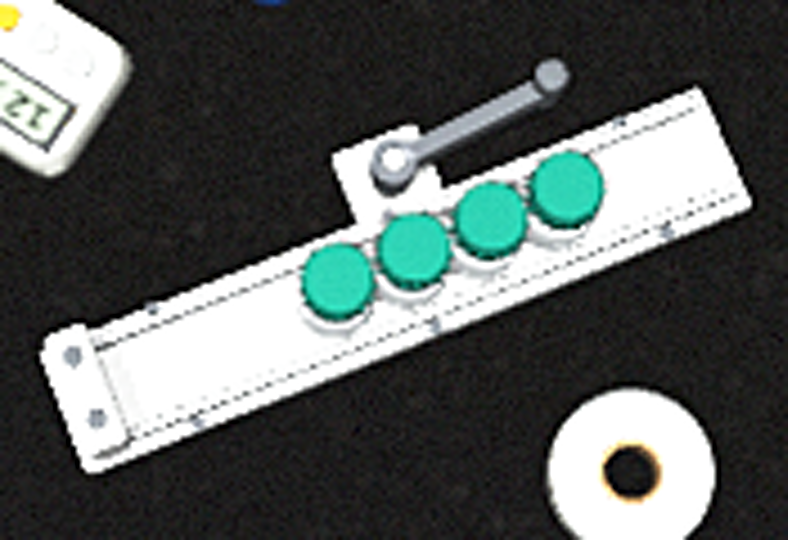

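View pics/sidec.png

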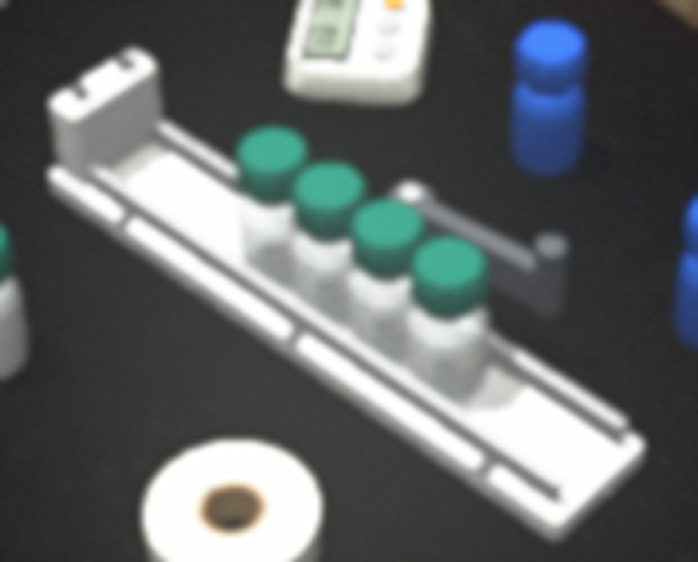

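Top crop: cap-top centres are (338,275), (414,245), (491,214) and (567,183), the pivot top is (396,158), the post top is (551,73), and the rail-end corners are (697,90) and (750,207).
Side crop: cap tops are (272,148), (329,183), (387,222) and (449,260), the pivot is (410,190), and the post is (551,243).

```bash
cat > h.py <<'E'
import numpy as np, cv2
from scipy.optimize import least_squares
from cell import env
M={n:env.camera_model(n) for n in("top","side")}
def und(n,p):
    m=M[n]; d=np.array([(p[0]-m["cx"])/m["fx"],(p[1]-m["cy"])/m["fy"]]); s=d.copy()
    for _ in range(20): s=d/(1+m["k1"]*(s@s))
    return s
def proj(n,X):
    m=M[n]; c=m["R"]@X+m["t"]; s=c[:2]/c[2]; s=s*(1+m["k1"]*(s@s))
    return np.array([s[0]*m["fx"]+m["cx"],s[1]*m["fy"]+m["cy"]])
def atz(n,p,z):
    m=M[n]; d=m["R"].T@np.append(und(n,p),1); o=-m["R"].T@m["t"]; return o+d*(z-o[2])/d[2]
def tri(pt,ps):
    r=least_squares(lambda X:np.r_[proj("top",X)-pt,proj("side",X)-ps],atz("top",pt,.05)); return r.x,np.abs(r.fun).max()
def crop(P,o,f=4.5): return (np.array(P)+.5)/f-.5+np.array(o)
E
python3 - <<'E'
from h import *
T=crop([(338,275),(414,245),(491,214),(567,183),(396,158),(551,73)],(255,225))
S=crop([(272,148),(329,183),(387,222),(449,260),(410,190),(551,243)],(220,210))
for a,b,z in zip(T,S,[.073]*4+[.048,.06]):
    X,e=tri(a,b);print(np.round(X*1e3,1),round(e,2),"top@z",np.round(atz("top",a,z)*1e3,1),"side@z",np.round(atz("side",b,z)*1e3,1))
for p in crop([(697,90),(750,207),(95,472),(92,328),(128,440)],(255,225)): print(np.round(atz("top",p,.012)*1e3,1),np.round(atz("top",p,.052)*1e3,1))
E
```

```text
[496.5 -57.4  73.6] 0.47 top@z [495.9 -57.3  73. ] side@z [497.6 -56.9  73. ]
[506.7 -84.5  73.5] 0.67 top@z [505.7 -84.3  73. ] side@z [508.1 -84.2  73. ]
[ 516.8 -112.1   72.7] 0.51 top@z [ 516.  -111.8   73. ] side@z [ 517.6 -112.5   73. ]
[ 527.3 -139.6   72.7] 0.6 top@z [ 526.3 -139.3   73. ] side@z [ 528.2 -139.9   73. ]
[542.3 -80.5  51.4] 0.59 top@z [542.1 -80.4  48. ] side@z [545.1 -77.3  48. ]
[ 570.6 -137.5   59.8] 0.69 top@z [ 569.4 -137.1   60. ] side@z [ 571.7 -137.8   60. ]
[ 572.4 -198.2   12. ] [ 563.4 -191.3   52. ]
[ 526.5 -215.6   12. ] [ 519.4 -207.9   52. ]
[434.4  33.1  12. ] [431.1  30.3  52. ]
[488.   33.4  12. ] [482.5  30.6  52. ]
[445.9  20.7  12. ] [442.2  18.4  52. ]
```

Request:
step_arm --moves '[{"dp":[0,0,-18],"dr":[0,0,0.159],"fingers":1},{"dp":[0,0,-18],"dr":[0,0,0.159],"fingers":1},{"dp":[0,0,-18],"dr":[0,0,0.159],"fingers":1},{"dp":[0,0,-18],"dr":[0,0,0.159],"fingers":1},{"dp":[0,0,-18],"dr":[0,0,0.159],"fingers":1}]'

```text
time_s: 0.72
tool_pos: [0.2643, 0.5936, 0.3125]
tool_rot: [-180.0, 0.1, 110.2]
force: [-0.1, 0.1, -0.5]
grip_width: 0.0454
grasp_force: 0.0
```

```bash
cat >> h.py <<'E'
from scipy.spatial.transform import Rotation as Ro
yaw=np.arctan2(.937,-.348); ex=np.array([np.cos(yaw),np.sin(yaw),0]); ey=np.array([-ex[1],ex[0],0]); O=np.array([.5074,-.0863,0])
def W(x,y,z): return O+(x*ex+y*ey)/1e3+np.array([0,0,z/1e3])
def rail(p): d=np.array(p)-O; return np.round(np.array([d@ex,d@ey,d[2]])*1e3,1)
def st():
    o=env.get_obs(); print("t",round(o["time_s"],2),"tcp",np.round(o["tool_pos"]*1e3,1),np.round(o["tool_rot"],1),"rail",rail(o["tool_pos"]),"F",np.round(o["force"],1),"grip",round(o["grip_width"],4),"q",np.round(o["qpos"])); return o
def go(T):
    o=env.get_obs(); R=Ro.from_euler("xyz",o["tool_rot"],degrees=True).as_matrix()
    print("dp",np.round(R.T@(np.array(T)-o["tool_pos"])*1e3,1))
E
python3 - <<'E'
from h import *
st()
for c in((5,322),(78,382)): print("mon",tri(c,(163,85)))
print("bottle",tri((97,299),(201,133)))
print("blue",rail(atz("top",(384,202),.061)),rail(atz("top",(316,207),.061)))
print(W(-90,0,28)); go(W(-90,0,150))
E
```

```text
t 0.72 tcp [264.3 593.6 312.5] [-1.800e+02  1.000e-01  1.102e+02] rail [722.   -8.8 312.5] F [-0.1  0.1 -0.5] grip 0.0454 q [-70.  17.   2.  75.  -1.  88. -48.]
mon (array([0.43909899, 0.41825018, 0.17587034]), np.float64(1.6436184584831324))
mon (array([0.37460163, 0.27136474, 0.23816167]), np.float64(23.11719142000993))
bottle (array([0.47949789, 0.30376877, 0.10627984]), np.float64(0.43777844369679997))
blue [-105.9  -96.5   61. ] [   1.6 -130.5   61. ]
[ 0.53873453 -0.17066911  0.028     ]
dp [-811.9   -5.5  163.2]
```

Request:
step_arm --moves '[{"dp":[-40,0,0],"fingers":1},{"dp":[-40,0,0],"fingers":1},{"dp":[-40,0,0],"fingers":1},{"dp":[-40,0,0],"fingers":1},{"dp":[-40,0,0],"fingers":1}]'

```text
validation failed for argument at $.mo...
```

Request:
step_arm --moves '[{"dp":[-40,0,0],"fingers":1},{"dp":[-40,0,0],"fingers":1},{"dp":[-40,0,0],"fingers":1},{"dp":[-40,0,0],"fingers":1},{"dp":[-40,0,0],"fingers":1}]'

```text
validation failed for argument at $.mo...
```

Request:
step_arm --moves '[{"dp":[-40,0,10],"fingers":1},{"dp":[-40,0,10],"fingers":1},{"dp":[-40,0,10],"fingers":1},{"dp":[-40,0,10],"fingers":1},{"dp":[-40,0,10],"fingers":1}]'

```text
validation failed for argument at $.mo...
```

Request:
step_arm --moves '[{"dp":[-40,0,15],"fingers":1},{"dp":[-40,0,15],"fingers":1},{"dp":[-40,0,15],"fingers":1},{"dp":[-40,0,15],"fingers":1},{"dp":[-40,0,15],"fingers":1}]'

```text
validation failed for argument at $.mo...
```

```bash
python3 - <<'E'
from h import *
st();go(W(-92,0,28))
E
```

```text
t 0.72 tcp [264.3 593.6 312.5] [-1.800e+02  1.000e-01  1.102e+02] rail [722.   -8.8 312.5] F [-0.1  0.1 -0.5] grip 0.0454 q [-70.  17.   2.  75.  -1.  88. -48.]
dp [-813.8   -5.4  285.2]
```

`dr` has to be given in every row.

Request:
step_arm --moves '[{"dp":[-40,0,0],"dr":[0,0,0],"fingers":1},{"dp":[-40,0,0],"dr":[0,0,0],"fingers":1},{"dp":[-40,0,0],"dr":[0,0,0],"fingers":1},{"dp":[-40,0,0],"dr":[0,0,0],"fingers":1},{"dp":[-40,0,0],"dr":[0,0,0],"fingers":1}]'

```text
time_s: 1.35
tool_pos: [0.3345, 0.4049, 0.3121]
tool_rot: [-180.0, 0.0, 110.5]
force: [0.2, -0.1, -0.5]
grip_width: 0.0015
grasp_force: 0.0
```

Request:
step_arm --moves '[{"dp":[-40,0,0],"dr":[0,0,0],"fingers":1},{"dp":[-40,0,0],"dr":[0,0,0],"fingers":1},{"dp":[-40,0,0],"dr":[0,0,0],"fingers":1},{"dp":[-40,0,0],"dr":[0,0,0],"fingers":1},{"dp":[-40,0,0],"dr":[0,0,0],"fingers":1}]'

```text
time_s: 1.98
tool_pos: [0.4043, 0.2176, 0.3122]
tool_rot: [-180.0, -0.0, 110.5]
force: [1.2, 0.7, 0.4]
grip_width: 0.0004
grasp_force: 0.0
```

Request:
step_arm --moves '[{"dp":[-40,0,10],"dr":[0,0,0],"fingers":1},{"dp":[-40,0,10],"dr":[0,0,0],"fingers":1},{"dp":[-40,0,10],"dr":[0,0,0],"fingers":1},{"dp":[-40,0,10],"dr":[0,0,0],"fingers":1},{"dp":[-40,0,10],"dr":[0,0,0],"fingers":1}]'

```text
time_s: 2.6
tool_pos: [0.4741, 0.0304, 0.262]
tool_rot: [-180.0, -0.0, 110.5]
force: [1.2, 0.2, 0.5]
grip_width: 0.0006
grasp_force: 0.0
```

Request:
step_arm --moves '[{"dp":[-40,0,15],"dr":[0,0,0],"fingers":1},{"dp":[-40,0,15],"dr":[0,0,0],"fingers":1},{"dp":[-40,0,15],"dr":[0,0,0],"fingers":1},{"dp":[-40,0,15],"dr":[0,0,0],"fingers":1},{"dp":[-40,0,15],"dr":[0,0,0],"fingers":1}]'

```text
time_s: 3.22
tool_pos: [0.5442, -0.1566, 0.1868]
tool_rot: [180.0, -0.0, 110.5]
force: [0.2, -0.1, -0.6]
grip_width: 0.0007
grasp_force: 0.0
```

```bash
python3 - <<'E'
from h import *
st();go(W(-92,0,28))
E
```

```text
t 3.23 tcp [ 544.2 -156.6  186.8] [180.   -0.  110.5] rail [-78.7 -10.  186.8] F [ 0.2 -0.1 -0.6] grip 0.0007 q [-27.  12.  46. 100.  -9.  73.  41.]
dp [-13.4 -10.  158.8]
```

Request:
step_arm --moves '[{"dp":[-9,-5,20],"dr":[0,0,0],"fingers":1},{"dp":[-8,-5,20],"dr":[0,0,0],"fingers":1},{"dp":[0,0,30],"dr":[0,0,0],"fingers":1},{"dp":[0,0,30],"dr":[0,0,0],"fingers":1},{"dp":[0,0,0],"dr":[0,0,0],"fingers":1}]'

```text
time_s: 3.85
tool_pos: [0.5381, -0.1732, 0.0849]
tool_rot: [-179.7, -0.2, 110.5]
force: [-0.9, -0.1, 0.6]
grip_width: 0.0007
grasp_force: 0.0
```

```bash
python3 - <<'E'
from h import *
st();go(W(-92,0,28))
a=env.read_camera("side")[190:340,210:390,::-1]; b=env.read_camera("top")[190:340,250:430,::-1]
cv2.imwrite("pics/c1.png",cv2.resize(np.vstack([np.hstack([a,b])]),None,fx=2.2,fy=2.2,interpolation=cv2.INTER_CUBIC))
E
```

```text
t 3.85 tcp [ 538.1 -173.2   84.9] [-179.7   -0.2  110.5] rail [-92.2   1.4  84.9] F [-0.9 -0.1  0.6] grip 0.0007 q [-23.  18.  45. 106. -14.  62.  48.]
dp [-0.   1.7 56.9]
```

View pics/c1.png

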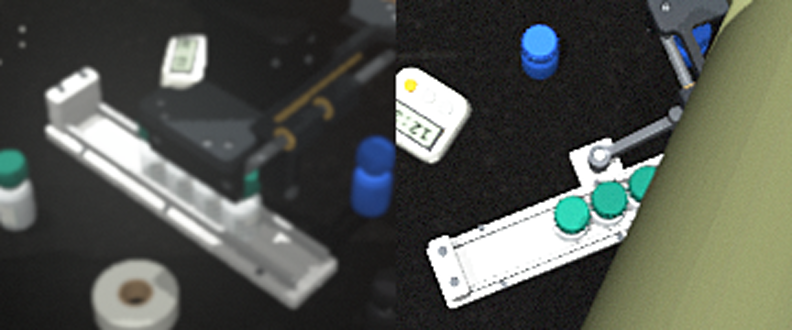

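The side view shows the gripper body hiding the finger tips above the rail, just behind vial 4. The keeper and neighbours haven't moved. I'll go down behind the row.

Request:
step_arm --moves '[{"dp":[0,1,15],"dr":[0,0,0],"fingers":1},{"dp":[0,0,15],"dr":[0,0,0],"fingers":1},{"dp":[0,0,15],"dr":[0,0,0],"fingers":1},{"dp":[0,0,10],"dr":[0,0,0],"fingers":1},{"dp":[0,0,0],"dr":[0,0,0],"fingers":1}]'

```text
time_s: 4.58
tool_pos: [0.5406, -0.1747, 0.0314]
tool_rot: [-179.9, -0.0, 110.4]
force: [0.4, -0.2, 0.6]
grip_width: 0.0002
grasp_force: 0.0
```

```bash
python3 - <<'E'
from h import *
st();print(proj("side",W(-92,0,28)),proj("side",W(-92,0,80)))
a=env.read_camera("side")[190:340,210:390,::-1]
cv2.imwrite("pics/c2.png",cv2.resize(a,None,fx=4,fy=4,interpolation=cv2.INTER_CUBIC))
E
```

```text
t 4.58 tcp [ 540.6 -174.7   31.4] [-179.9   -0.   110.4] rail [-94.5  -0.4  31.4] F [ 0.4 -0.2  0.6] grip 0.0002 q [-21.  23.  43. 108. -18.  57.  50.]
[334.78047619 297.62218556] [335.83574406 275.00894164]
```

View pics/c2.png

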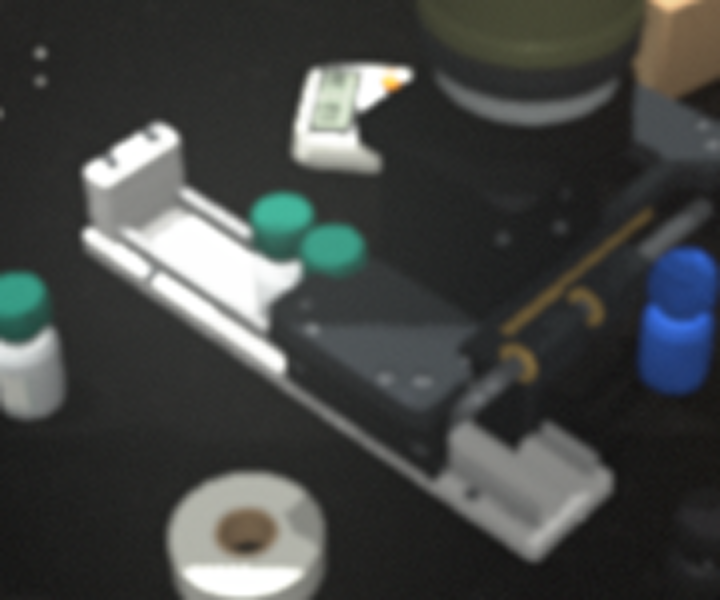

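The dark finger tips are in the channel at crop (515,410), behind vial 4, which matches the projection. Now I'll push.

Request:
step_arm --moves '[{"dp":[3,0,3],"dr":[0,0,0],"fingers":1},{"dp":[4,0,0],"dr":[0,0,0],"fingers":1},{"dp":[4,0,0],"dr":[0,0,0],"fingers":1},{"dp":[4,0,0],"dr":[0,0,0],"fingers":1},{"dp":[4,0,0],"dr":[0,0,0],"fingers":1}]'

```text
time_s: 5.25
tool_pos: [0.5349, -0.1571, 0.0298]
tool_rot: [180.0, 0.0, 110.5]
force: [0.6, -1.4, -0.5]
grip_width: 0.0003
grasp_force: 0.7
```

Request:
step_arm --moves '[{"dp":[4,0,0],"dr":[0,0,0],"fingers":1},{"dp":[4,0,0],"dr":[0,0,0],"fingers":1},{"dp":[4,0,0],"dr":[0,0,0],"fingers":1},{"dp":[4,0,0],"dr":[0,0,0],"fingers":1},{"dp":[4,0,0],"dr":[0,0,0],"fingers":1}]'

```text
time_s: 5.88
tool_pos: [0.5279, -0.1382, 0.0297]
tool_rot: [180.0, 0.0, 110.5]
force: [0.4, -1.8, 1.4]
grip_width: 0.0003
grasp_force: 1.1
```

```bash
python3 - <<'E'
from h import *
st()
E
```

```text
t 5.88 tcp [ 527.9 -138.2   29.7] [180.    0.  110.5] rail [-55.8  -1.1  29.7] F [ 0.4 -1.8  1.4] grip 0.0003 q [-25.  20.  43. 111. -16.  55.  46.]
```

Request:
step_arm --moves '[{"dp":[4,-0.5,0],"dr":[0,0,0],"fingers":1},{"dp":[4,-0.5,0],"dr":[0,0,0],"fingers":1},{"dp":[4,0,0],"dr":[0,0,0],"fingers":1},{"dp":[4,0,0],"dr":[0,0,0],"fingers":1},{"dp":[4,0,0],"dr":[0,0,0],"fingers":1}]'

```text
time_s: 6.5
tool_pos: [0.5199, -0.1196, 0.0296]
tool_rot: [180.0, 0.0, 110.5]
force: [0.6, -2.5, 1.4]
grip_width: 0.0004
grasp_force: 1.0
```

Request:
step_arm --moves '[{"dp":[4,0,0],"dr":[0,0,0],"fingers":1},{"dp":[4,0,0],"dr":[0,0,0],"fingers":1},{"dp":[4,0,0],"dr":[0,0,0],"fingers":1},{"dp":[3,0,0],"dr":[0,0,0],"fingers":1},{"dp":[3,0,0],"dr":[0,0,0],"fingers":1}]'

```text
time_s: 7.12
tool_pos: [0.5135, -0.1028, 0.0296]
tool_rot: [180.0, -0.0, 110.5]
force: [0.8, -1.7, 1.5]
grip_width: 0.0003
grasp_force: 1.0
```

Request:
step_arm --moves '[{"dp":[1,0,0],"dr":[0,0,0],"fingers":1},{"dp":[1,0,0],"dr":[0,0,0],"fingers":1},{"dp":[1,0,0],"dr":[0,0,0],"fingers":1},{"dp":[1,0,0],"dr":[0,0,0],"fingers":1},{"dp":[1,0,0],"dr":[0,0,0],"fingers":1}]'

```text
time_s: 7.75
tool_pos: [0.5118, -0.0983, 0.0295]
tool_rot: [180.0, -0.0, 110.5]
force: [0.4, -0.0, 1.6]
grip_width: 0.0009
grasp_force: 1.0
```

```bash
python3 - <<'E'
from h import *
st()
E
```

```text
t 7.75 tcp [511.8 -98.3  29.5] [180.   -0.  110.5] rail [-12.8   0.   29.5] F [ 0.4 -0.   1.6] grip 0.0009 q [-30.  17.  43. 114. -14.  54.  40.]
```

Request:
step_arm --moves '[{"dp":[1,0,0],"dr":[0,0,0],"fingers":1},{"dp":[1,0,0],"dr":[0,0,0],"fingers":1},{"dp":[1,0,0],"dr":[0,0,0],"fingers":1},{"dp":[1,0,0],"dr":[0,0,0],"fingers":1},{"dp":[1,0,0],"dr":[0,0,0],"fingers":1}]'

```text
time_s: 8.38
tool_pos: [0.5101, -0.0936, 0.0296]
tool_rot: [180.0, -0.0, 110.5]
force: [-0.1, -1.1, 2.2]
grip_width: 0.0003
grasp_force: 1.0
```

Request:
step_arm --moves '[{"dp":[1,0,0],"dr":[0,0,0],"fingers":1},{"dp":[1,0,0],"dr":[0,0,0],"fingers":1},{"dp":[0.5,0,0],"dr":[0,0,0],"fingers":1},{"dp":[0.5,0,0],"dr":[0,0,0],"fingers":1},{"dp":[0,0,0],"dr":[0,0,0],"fingers":1}]'

```text
time_s: 9.0
tool_pos: [0.5097, -0.0928, 0.0298]
tool_rot: [180.0, 0.2, 110.4]
force: [2.9, -7.8, -0.8]
grip_width: 0.0004
grasp_force: 3.2
```

```bash
python3 - <<'E'
from h import *
st()
a=env.read_camera("side")[190:340,210:390,::-1]
cv2.imwrite("pics/c3.png",cv2.resize(a,None,fx=4,fy=4,interpolation=cv2.INTER_CUBIC))
for x in(105,18):print((proj("side",W(x,0,73))-[210,190])*4)
E
```

```text
t 9.0 tcp [509.7 -92.8  29.8] [180.    0.2 110.4] rail [-6.9  0.1 29.8] F [ 2.9 -7.8 -0.8] grip 0.0004 q [-31.  16.  43. 115. -13.  54.  39.]
[159.23000494 135.98598737]
[300.45259921 225.08012813]
```

View pics/c3.png

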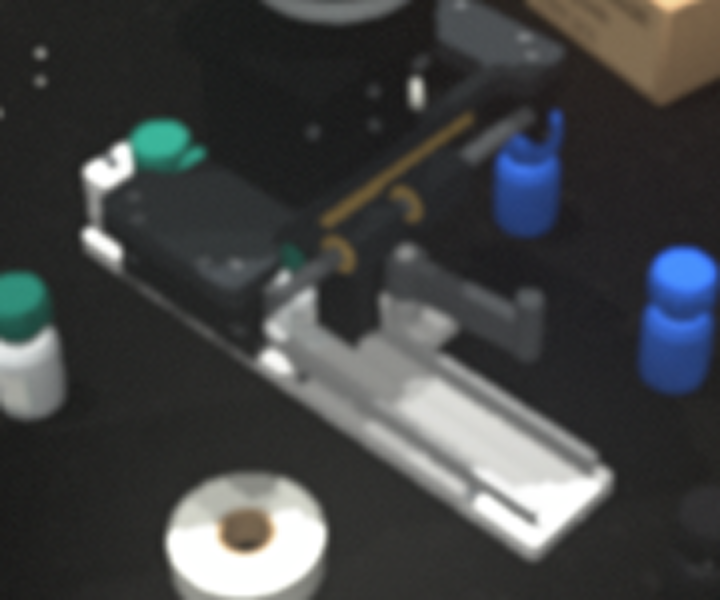

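Force rose to 8 N with the TCP at rail x -6.9. The front cap at crop (161,138) matches the predicted home position (159,136), so the row is home. The keeper is untouched, with its post at about (530,295). I'll back off, lift, and go over to the outer side of the post.

Request:
step_arm --moves '[{"dp":[-8,0,0],"dr":[0,0,0],"fingers":1},{"dp":[-10,0,0],"dr":[0,0,0],"fingers":1},{"dp":[-10,0,-20],"dr":[0,0,0],"fingers":1},{"dp":[-10,0,-25],"dr":[0,0,0],"fingers":1},{"dp":[-10,0,-25],"dr":[0,0,0],"fingers":1}]'

```text
time_s: 9.68
tool_pos: [0.5256, -0.1359, 0.1]
tool_rot: [-180.0, -0.1, 110.5]
force: [0.8, 0.7, -0.9]
grip_width: 0.0003
grasp_force: 0.0
```

Request:
step_arm --moves '[{"dp":[-12,20,0],"dr":[0,0,0],"fingers":1},{"dp":[0,20,0],"dr":[0,0,0],"fingers":1},{"dp":[0,20,0],"dr":[0,0,0],"fingers":1},{"dp":[0,9,0],"dr":[0,0,0],"fingers":1},{"dp":[0,0,0],"dr":[0,0,-0.1],"fingers":1}]'

```text
time_s: 10.3
tool_pos: [0.5948, -0.1225, 0.099]
tool_rot: [-179.9, -0.0, 116.4]
force: [-0.8, -0.6, -0.4]
grip_width: 0.0002
grasp_force: 0.0
```

```bash
cat >> h.py <<'E'
def K(a,off,r=64): # finger centre for keeper angle a
    return (-6-r*np.sin(a)-off*np.cos(a), -36+r*np.cos(a)-off*np.sin(a))
E
python3 - <<'E'
from h import *
st();x,y=K(1.67,27);go(W(x,y,33))
T=env.read_camera("top");cv2.imwrite("pics/c4.png",cv2.resize(T[225:345,255:430,::-1],None,fx=4.5,fy=4.5,interpolation=cv2.INTER_CUBIC))
E
```

```text
t 10.3 tcp [ 594.8 -122.5   99. ] [-179.9   -0.   116.4] rail [-64.4 -69.3  99. ] F [-0.8 -0.6 -0.4] grip 0.0002 q [-25.  22.  42.  99. -16.  65.  48.]
dp [-2.6 -0.3 66. ]
```

View pics/c4.png

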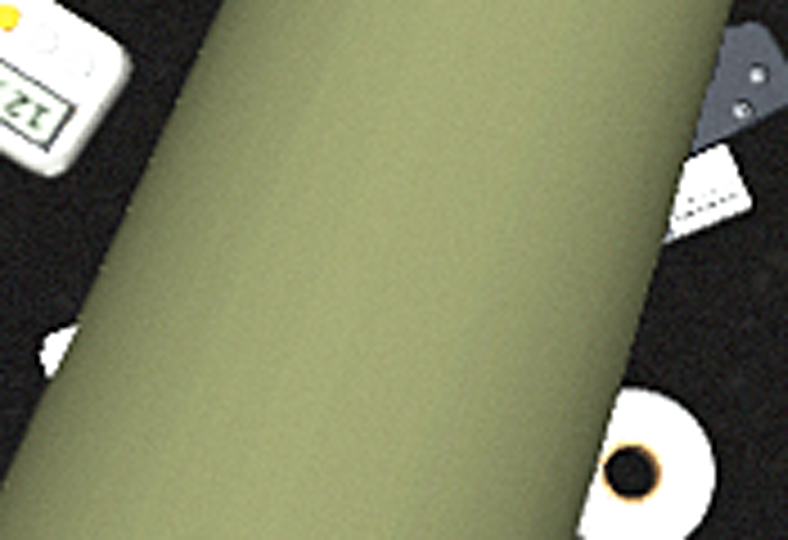

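Top view: the arm link hides the keeper area, but the tape roll and timer are in place. I'll go down outside the post and then swing.

Request:
step_arm --moves '[{"dp":[-2.5,0,16],"dr":[0,0,0],"fingers":1},{"dp":[0,0,17],"dr":[0,0,0],"fingers":1},{"dp":[0,0,17],"dr":[0,0,0],"fingers":1},{"dp":[0,0,16],"dr":[0,0,0],"fingers":1},{"dp":[0,0,0],"dr":[0,0,0],"fingers":1}]'

```text
time_s: 10.98
tool_pos: [0.5944, -0.1248, 0.0316]
tool_rot: [-179.8, -0.1, 116.2]
force: [-0.2, 1.5, -0.2]
grip_width: 0.0003
grasp_force: 0.0
```

```bash
python3 - <<'E'
from h import *
st();x,y=K(1.67,21);go(W(x,y,33))
a=env.read_camera("side")[190:340,210:390,::-1]
cv2.imwrite("pics/c5.png",cv2.resize(a,None,fx=4,fy=4,interpolation=cv2.INTER_CUBIC))
E
```

```text
t 10.97 tcp [ 594.4 -124.8   31.6] [-1.798e+02 -1.000e-01  1.162e+02] rail [-66.4 -68.1  31.6] F [-0.2  1.5 -0.2] grip 0.0003 q [-23.  27.  40. 102. -20.  59.  51.]
dp [-0.7 -5.  -1.4]
```

View pics/c5.png

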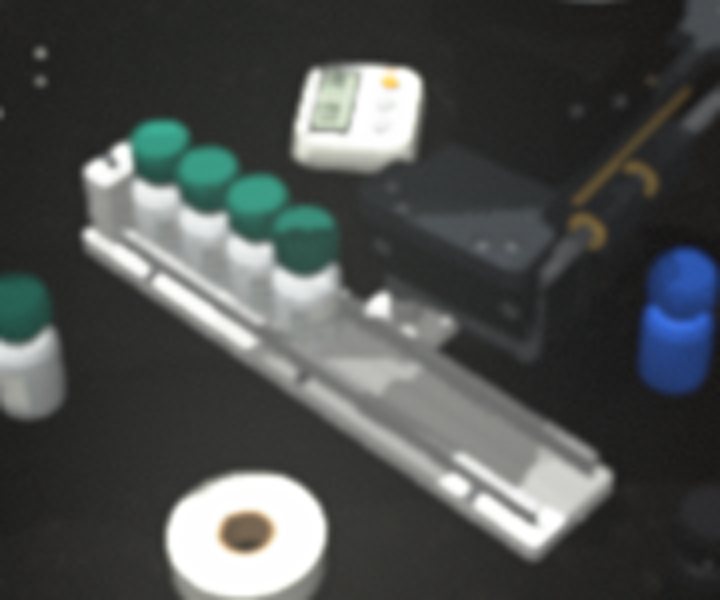

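All four caps, (162,135) to (305,225), stand in one closed row against the stop. The gripper body hides the keeper. I'll make contact and swing about the pivot.

Request:
step_arm --moves '[{"dp":[0,-2.5,0],"dr":[0,0,0],"fingers":1},{"dp":[0,-2.5,0],"dr":[0,0,0],"fingers":1},{"dp":[-1.8,-6.5,0],"dr":[0,0,0.1],"fingers":1},{"dp":[-1.8,-6.5,0],"dr":[0,0,0.1],"fingers":1},{"dp":[-1.8,-6.5,0],"dr":[0,0,0.1],"fingers":1}]'

```text
time_s: 11.65
tool_pos: [0.5753, -0.1394, 0.0342]
tool_rot: [179.9, 0.0, 98.8]
force: [0.6, 0.3, 0.2]
grip_width: 0.0002
grasp_force: 0.2
```

Request:
step_arm --moves '[{"dp":[-1.8,-6.5,0],"dr":[0,0,0.1],"fingers":1},{"dp":[-1.8,-6.5,0],"dr":[0,0,0.1],"fingers":1},{"dp":[-1.8,-6.5,0],"dr":[0,0,0.1],"fingers":1},{"dp":[-1.8,-6.5,0],"dr":[0,0,0.1],"fingers":1},{"dp":[-1.8,-6.5,0],"dr":[0,0,0.1],"fingers":1}]'

```text
time_s: 12.28
tool_pos: [0.5427, -0.1472, 0.0343]
tool_rot: [179.9, -0.0, 70.1]
force: [0.7, -0.7, -0.0]
grip_width: 0.0
grasp_force: 0.3
```

```bash
python3 - <<'E'
from h import *
st();x,y=K(.87,21);go(W(x,y,33))
a=env.read_camera("side")[190:340,210:390,::-1]
cv2.imwrite("pics/c6.png",cv2.resize(a,None,fx=4,fy=4,interpolation=cv2.INTER_CUBIC))
E
```

```text
t 12.28 tcp [ 542.7 -147.2   34.3] [179.9  -0.   70.1] rail [-69.4 -11.9  34.3] F [ 0.7 -0.7 -0. ] grip 0.0 q [-31.  25.  52. 109. -23.  57.  11.]
dp [-0.  -1.5  1.3]
```

View pics/c6.png

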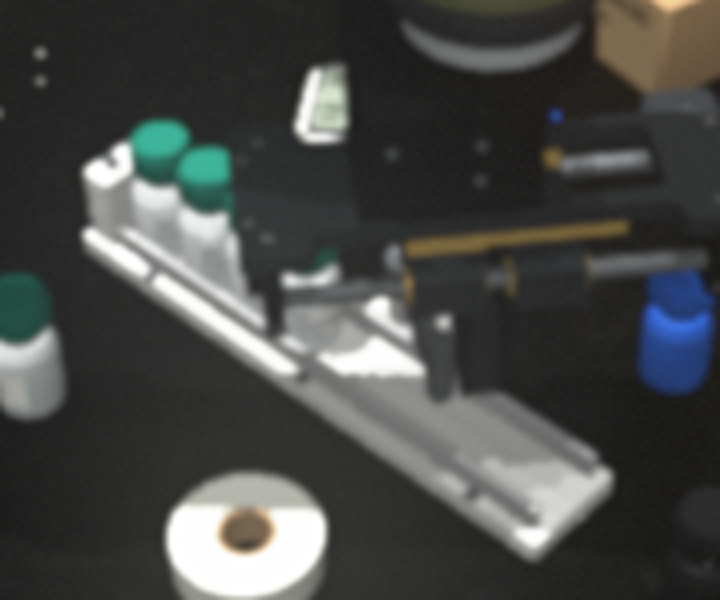

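It works: the post at (440,350) is being carried ahead of the finger at (480,350), and the vials are unmoved. I'll continue.

Request:
step_arm --moves '[{"dp":[-1.8,-7.5,0],"dr":[0,0,0.1],"fingers":1},{"dp":[-1.8,-6.5,0],"dr":[0,0,0.1],"fingers":1},{"dp":[-1.8,-6.5,0],"dr":[0,0,0.1],"fingers":1},{"dp":[-1.8,-6.5,0],"dr":[0,0,0.1],"fingers":1},{"dp":[-1.8,-6.5,0],"dr":[0,0,0.1],"fingers":1}]'

```text
time_s: 12.95
tool_pos: [0.5098, -0.1374, 0.0341]
tool_rot: [180.0, -0.1, 41.6]
force: [-0.4, -0.1, -0.1]
grip_width: 0.0005
grasp_force: 0.2
```

Request:
step_arm --moves '[{"dp":[-1.8,-6.5,0],"dr":[0,0,0.1],"fingers":1},{"dp":[-1.8,-6.5,0],"dr":[0,0,0.1],"fingers":1},{"dp":[-1.3,-5,0],"dr":[0,0,0.07],"fingers":1},{"dp":[0,0,0],"dr":[0,0,0],"fingers":1},{"dp":[0,0,0],"dr":[0,0,0],"fingers":1}]'

```text
time_s: 13.58
tool_pos: [0.4951, -0.1258, 0.0338]
tool_rot: [180.0, -0.0, 26.3]
force: [0.5, -0.5, 0.2]
grip_width: 0.0006
grasp_force: 0.0
```

```bash
python3 - <<'E'
from h import *
st();x,y=K(0,21);go(W(x,y,33))
E
```

```text
t 13.57 tcp [ 495.1 -125.8   33.8] [180.   -0.   26.3] rail [-32.8  25.3  33.8] F [ 0.5 -0.5  0.2] grip 0.0006 q [-45.  23.  65. 116. -25.  57. -31.]
dp [-2.1 -6.   0.8]
```

Joint 3 is at 65° with its limit at 71°, so I'll finish by shifting along the rail without turning further.

Request:
step_arm --moves '[{"dp":[0.2,-2,0],"dr":[0,0,-0.03],"fingers":1},{"dp":[0.2,-2,0],"dr":[0,0,-0.03],"fingers":1},{"dp":[0.1,-1,0],"dr":[0,0,-0.03],"fingers":1},{"dp":[0.1,-1,0],"dr":[0,0,0],"fingers":1},{"dp":[0,0,0],"dr":[0,0,0],"fingers":1}]'

```text
time_s: 14.2
tool_pos: [0.4924, -0.1202, 0.0336]
tool_rot: [-180.0, -0.0, 31.4]
force: [-0.2, -0.7, 0.1]
grip_width: 0.0005
grasp_force: 0.1
```

```bash
python3 - <<'E'
from h import *
st()
E
```

```text
t 14.2 tcp [ 492.4 -120.2   33.6] [-180.    -0.    31.4] rail [-26.6  25.8  33.6] F [-0.2 -0.7  0.1] grip 0.0005 q [-45.  22.  65. 117. -24.  56. -27.]
```

Request:
step_arm --moves '[{"dp":[0.2,-1,0],"dr":[0,0,-0.02],"fingers":1},{"dp":[0.2,-1,0],"dr":[0,0,-0.02],"fingers":1},{"dp":[0.2,-1,0],"dr":[0,0,0],"fingers":1},{"dp":[0,0,0],"dr":[0,0,0],"fingers":1},{"dp":[0,0,0],"dr":[0,0,0],"fingers":1}]'

```text
time_s: 14.82
tool_pos: [0.4914, -0.1174, 0.0336]
tool_rot: [-180.0, -0.0, 33.7]
force: [-0.6, -0.6, 0.3]
grip_width: 0.0007
grasp_force: 0.2
```

Request:
step_arm --moves '[{"dp":[0.2,-1,0],"dr":[0,0,0],"fingers":1},{"dp":[0.2,-1,0],"dr":[0,0,0],"fingers":1},{"dp":[0,0,0],"dr":[0,0,0],"fingers":1},{"dp":[0,0,0],"dr":[0,0,0],"fingers":1},{"dp":[0,0,0],"dr":[0,0,0],"fingers":1}]'

```text
time_s: 15.45
tool_pos: [0.4911, -0.1169, 0.0338]
tool_rot: [179.8, -0.0, 33.6]
force: [1.4, -4.3, -2.5]
grip_width: 0.0005
grasp_force: 2.3
```

```bash
python3 - <<'E'
from h import *
st()
E
```

```text
t 15.45 tcp [ 491.1 -116.9   33.8] [179.8  -0.   33.6] rail [-23.   25.9  33.8] F [ 1.4 -4.3 -2.5] grip 0.0005 q [-46.  21.  64. 117. -23.  56. -26.]
```

Force rose at the limit, so the keeper is closed. Now I'll retreat and lift.

Request:
step_arm --moves '[{"dp":[0,6,0],"dr":[0,0,0],"fingers":1},{"dp":[0,12,0],"dr":[0,0,-0.1],"fingers":1},{"dp":[0,10,-10],"dr":[0,0,-0.1],"fingers":1},{"dp":[0,5,-30],"dr":[0,0,-0.1],"fingers":1},{"dp":[0,0,-40],"dr":[0,0,0],"fingers":1}]'

```text
time_s: 16.08
tool_pos: [0.5095, -0.1415, 0.1137]
tool_rot: [-179.8, 0.1, 50.9]
force: [1.2, 0.2, 0.7]
grip_width: 0.0001
grasp_force: 0.0
```

Request:
step_arm --moves '[{"dp":[0,20,-30],"dr":[0,0,0],"fingers":1},{"dp":[0,30,-30],"dr":[0,0,0],"fingers":1},{"dp":[0,30,-30],"dr":[0,0,0],"fingers":1},{"dp":[0,30,-10],"dr":[0,0,0],"fingers":1},{"dp":[0,0,0],"dr":[0,0,0],"fingers":1}]'

```text
time_s: 16.7
tool_pos: [0.5965, -0.2125, 0.2137]
tool_rot: [180.0, 0.1, 50.8]
force: [-0.5, -0.2, -0.4]
grip_width: 0.0003
grasp_force: 0.0
```

```bash
python3 - <<'E'
from h import *
st()
for n in("top","side"):
    a=env.read_camera(n); cv2.imwrite(f"pics/f_{n}.png",a[:,:,::-1])
    h=cv2.cvtColor(a,cv2.COLOR_RGB2HSV); m=cv2.inRange(h,(70,90,50),(95,255,255))
    k,l,s,c=cv2.connectedComponentsWithStats(m)
    print(n,[(s[i,4],np.round(c[i],1).tolist(),s[i,:4].tolist()) for i in range(1,k) if s[i,4]>40])
    for x in(105,76,47,18): print("exp cap",np.round(proj(n,W(x,0,73)),1))
    for a in (0,.15,.3,.87): x,y=K(a,0); print("post a",a,np.round(proj(n,W(x,y,60)),1))
    # dark/grey profile patch round the expected post
    g=cv2.cvtColor(cv2.imread(f"pics/f_{n}.png"),cv2.COLOR_BGR2GRAY); u,v=np.round(proj(n,W(*K(0,0),60))).astype(int)
    print(u,v);print(g[v-8:v+12,u-10:u+16])
E
```

```text
t 16.7 tcp [ 596.5 -212.5  213.7] [1.80e+02 1.00e-01 5.08e+01] rail [-149.3  -39.6  213.7] F [-0.5 -0.2 -0.4] grip 0.0003 q [-28.  26.  61.  88. -22.  80.  -5.]
top [(np.int32(3758), [78.4, 264.7], [18, 218, 122, 90]), (np.int32(163), [301.2, 296.4], [294, 289, 16, 17]), (np.int32(223), [286.3, 305.6], [278, 297, 17, 18])]
exp cap [286.  302.8]
exp cap [303.1 295.9]
exp cap [320.3 289. ]
exp cap [337.3 282.2]
post a 0 [357.6 294. ]
post a 0.15 [363.  291.3]
post a 0.3 [367.8 287.9]
post a 0.87 [380.1 269.7]
358 294
[[156 155 158 157 159 158 159 156 161 165 162 167 167 168 165 169 170 169
  169 169 172 171 167 170 172 174]
 [156 154 159 161 155 160 161 167 162 168 163 166 166 169 169 171 170 170
  172 176 169 173 175 173 176 178]
 [156 156 157 159 160 161 162 163 162 163 162 168 169 171 172 169 173 171
  170 171 170 170 174 172 175 176]
 [156 157 164 161 157 166 163 161 162 164 170 170 168 169 169 168 173 172
  173 173 173 170 169 175 177 175]
 [157 156 161 160 164 158 164 158 165 167 172 168 173 167 170 170 174 168
  174 171 176 172 174 178 172 179]
 [159 162 162 159 160 165 166 162 
[... 3497 characters left out ...]
01  96  84
   74  68  68  68  69  73  81  95]
 [137 138 154 183 207 220 211 169 110  74  71  72  72  72  77  82  79  71
   69  68  68  69  73  89 107 128]
 [182 154 139 146 169 198 208 180 119  76  72  73  73  70  70  70  70  68
   69  69  69  74  92 115 135 148]
 [236 210 169 141 139 157 175 159 113  77  72  73  73  70  68  68  68  68
   69  71  78  94 114 137 150 151]
 [252 244 222 183 152 138 137 127  97  75  71  73  72  70  67  67  69  69
   73  87 106 124 138 148 150 145]
 [252 252 247 233 201 161 135 114  89  72  72  73  72  69  67  67  71  80
   96 120 146 157 152 147 145 142]
 [243 251 252 251 241 216 176 134  95  74  72  73  73  70  68  70  86 116
  144 168 192 191 164 145 143 146]]
```

The side picture's cap blob spans u 242 to 295, as expected for a home row. The post column is at about u=285; 284 would be fully closed and 288 would be 0.15 rad. The job is done, so I'll hand it in.

```bash
python3 -c "
from cell import env
print(env.sign_off())"
```

```text
the job is handed in; nothing more can be done
None
```

The row was pushed home against the end stop, the keeper was swung to its closed limit behind the last vial, the arm was withdrawn clear, and the job was handed in; the judge returned no result.

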